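Bolt the cutting-tool chest before class

ROBOT

A 7-joint arm with a two-finger parallel gripper is mounted at the origin on the work surface. World frame = base frame: x ahead of the robot, y to its left, z up, the work surface at z = 0. Lengths are in m, angles in rad, forces in N, time in s.
With the tool pointing down it reaches from about 0.4 to 0.875 m from the base axis. Payload 19.3 kg.
Tool frame: the origin (TCP) lies midway between the tips of the shut fingers; the grasp point (between the pads) lies 19 mm behind it; z points along the fingers, y is the direction in which the jaws open and shut (so a half turn about z gives the same grasp; the last joint's range is limited). The gripper opens to 85 mm and grips with 20 to 120 N. Pads are 22 mm wide; open, the fingers measure 114 mm over their backs; the gripper's body (76 mm by 85 mm) begins 54 mm behind the grasp point. The pads swing forward as they close: fully open they stand 13 mm farther back than shut.
Start: joints at [-1.378, 0.521, -0.036, 1.599, 0.021, 1.021, -0.113], TCP at [0.162, 0.604, 0.231] pointing down, gripper open.
Joint ranges: [-2.91, 2.91], [-0.3, 2.13], [-1.5, 1.42], [0.17, 2.43], [-1.26, 4.41], [0.16, 1.93], [-2.52, 2.52]. Speed limits (rad/s): [1.89, 1.89, 2.39, 2.39, 3.01, 3.01, 3.01].

INTERFACE

Orientations are given as [roll, pitch, yaw] about the fixed x, y, z axes, in that order (R = Rz(yaw) Ry(pitch) Rx(roll)).
In Python, from workcell import bot, eyes gives the robot as it stands. The module is installed in compiled form; this text tells all that it offers.
- The arm moves only by the shell command python3 -m jog 'ROWS' [FORCE]. ROWS is JSON, a list of rows, each an object with "delta_pos": the shift along the world's x, y, z in mm, a list of three; "spin": the turn about the world's z in rad; "claw": the closure, from 0 (fully open) to 1 (shut). In form: [{"delta_pos": [tx, ty, tz], "spin": spin, "claw": claw}, ...]. A call has 1 to 8 rows; each row is the pose to reach, as a shift and turn from the pose measured when the call began; what a row does not reach only later rows make up. A row lasts 1/10 s, in which the tool goes at most 50 mm and 8.59 degrees, less where a joint would pass 70% of its speed; a pose out of reach is approached as far as the arm can. A call with a gripper value outside its range is refused whole. The fingers move at their own pace and stop on an object; FORCE is the grip in N (left out, the last holds). Time passes only in rows, so rows that repeat a pose let the fingers close. It gives the time, the measured TCP pose, the force and the opening at its end, in the units of the state.
- bot.observe(): the state, without advancing time (a new reading comes with each control period).
- eyes.grab_frame(name): name is "scene" or "top" or "wrist"; returns the picture (400x640x3 uint8, blue, green, red); there is no depth.
- eyes.camera_params(name): a dict with "fx", "fy", "cx", "cy" (pixels), "origin" and "attitude" of the camera in the world. Camera axes: x right, y up, looking along -z (the intrinsics and any distortion apply to the point x, -y, -z); pixel columns grow to the right and rows downward; lengths in m; the calibration is good to about 2 mm. A picture is of the moment at which its call begins: read the wrist's pose just before it. camera_params takes no time and is no camera call; for the wrist camera it gives the pose at the moment of the call.
- bot.job_done(): hands the job in, once; it reports no verdict.
The state is a dict: "clock": time; "qpos": joint angles; "qd": joint speeds; "joint_efforts": joint torques, N m; "position": TCP position; "tool_rot": TCP orientation; "force": force on the tool from outside, world axes, zero at the start; "moment": the same for the moment, N m; "grip_width": finger opening in m.
Only numpy, scipy, OpenCV 4.12 (cv2) and the standard library are available. Lean on these libraries where they do the work, as an engineer would, in place of code of your own. Each camera call takes 0.05 s, during which the arm holds its last target. There are 200 camera calls.

TASK

The children's class is about to start and the wooden chest of cutting tools stands open: press its flap shut, push the barrel bolt all the way across into the keeper on the flap, then push the bolt's knob right over sideways into the notch so that the bolt cannot slide back. Do it all by pushing with the fingertips: do not take the knob between the fingers, do not lift the flap any further open, and leave the other things on the table and chest where they are.

Things in the scene. Friction and masses are not known exactly. Their poses are not given: they have to be found in the camera images.
- chest: wooden tool chest, fixed, 220 mm deep (its x), 420 mm long (its y), 110 mm high; origin at the centre of its underside. Its +x points away from the robot and +y to the robot's left, give or take 0.3 rad of yaw. The right half of its top (y below 0) is a fixed panel carrying a steel barrel bolt along y at x = 0; the left half is the hinged flap
- flap (a joint): flap angle in rad: 0 = shut, flush with the panel; it opens upward about a hinge along the chest's x at chest y = 205, z = 110 mm. Starts 0.55 to 0.9. Board 220 x 203 x 10 mm, 0.35 kg; a stiff hinge holds it where it is left, a few newtons near the free edge push it down. The bolt passes into the keeper only with the flap shut
- flap_press (a point): clear place to press, on the flap's upper face 150 mm from the hinge; flap shut: chest x = -60, y = 55, z = 110 mm. The keeper, a steel staple 34 mm wide (x) and 23 mm high, stands at the flap's free edge in line with the bolt (chest x = 0, y = 20 mm when shut); a low finger lift, 44 x 10 x 6 mm, lies at the edge at chest x = 65 mm
- bolt (a joint): slide of the bolt in m along the chest's +y: 0 = drawn back, 0.045 = end of travel, its 12 mm rod 33 mm past the flap's edge and through the keeper. Starts 0 to 0.010. Friction about 2.5 N. The barrel round it, 19 mm across, reaches from chest y = -135 to -12 mm and 22 mm above the panel; back plate 36 x 136 x 2 mm
- bolt_knob (a joint): turn of the knob about the rod's axis in rad: 0 = upright, positive = over towards the chest's +x, 1.45 = its stop, lying in the notch. Starts upright, stays where it is left; under 1 N at the ball turns it. The slot's straight leg keeps it upright until the bolt is within about 2.5 mm of its end of travel
- knob (a point): centre of the knob, a steel ball of 18 mm diameter on a 6 mm shank, 33 mm from the rod's axis. Upright it is 45 mm above the panel (155 mm above the table) at chest x = 0, y = -98 mm + slide; turned right over at the end of travel it is at chest x = 33, y = -53, z = 126 mm
- notch (a point): point on the rod's axis (12 mm above the panel) where the shank stands at the end of travel: chest x = 0, y = -53, z = 122 mm. The barrel's slot is L-shaped: a straight leg along the top from y = -104 mm to here, and here a notch running down the barrel's +x side
- crayon_box: bystander: flat carton of crayons, 45 x 75 x 18 mm, lying on the fixed panel at its far right corner; origin at the centre of its underside
- brush: bystander: flat paintbrush lying on the table in front of the chest (robot side), 200 x 42 x 20 mm; origin at the middle of its underside
- pumpkin: bystander: white clay pumpkin, 82 mm across, 70 mm high, behind the chest; origin at the centre of its underside
- glue_jar: bystander: closed jar, 56 mm across, 75 mm high, left of the chest; origin at the centre of its underside
- teacup: bystander: white mug, 80 mm across, 60 mm high, right of the chest; origin at the centre of its underside
- pastel_box: bystander: flat plastic pastel box, 60 x 95 x 16 mm, on the table in front of the chest; origin at the centre of its underside
- brush_pot: bystander: grey pot of brushes, 72 mm across, 85 mm high, brushes up to 190 mm, right of the chest at the back; origin at the centre of its underside

How it is judged:
By the outcome, as a careful person would: the job done as asked, in the order asked, and still so for the second after the job is handed in, with the robot touching nothing.
It also fails if it takes over 51 s, if anything falls off the work surface, if the arm or the gripper's body presses on something with over 40 N, if the wrist force passes 120 N, or if a joint passes its speed limit or range.

## Working session

There is one attempt and no reset: what is moved stays moved. The work goes in short steps, Python scripts to look and compute and a shell command to move; the robot and the scene stay as the last step left them, time stands still between calls to the robot, and variables do not carry over. Pictures are saved under pics/ and viewed, about 8 in all and at most 12, crops included, and the job is handed in when it is done.

```bash
mkdir -p pics
cat > h.py <<'E'
import numpy as np, cv2
from workcell import bot, eyes
from scipy.spatial.transform import Rotation as R
def rot(a):
    a=np.array(a,float)
    return a if a.shape==(3,3) else (R.from_quat(a).as_matrix() if a.size==4 else R.from_euler('xyz',a).as_matrix())
def ray(p,u,v):
    d=np.array([(u-p['cx'])/p['fx'],-(v-p['cy'])/p['fy'],-1.]); return np.array(p['origin']),rot(p['attitude'])@d
def onz(p,u,v,z):
    o,d=ray(p,u,v); return o+d*(z-o[2])/d[2]
def proj(p,X):
    c=rot(p['attitude']).T@(np.array(X)-p['origin']); return np.array([p['cx']-p['fx']*c[0]/c[2],p['cy']+p['fy']*c[1]/c[2]])
E
python3 - <<'E'
from h import *
print(bot.observe())
for n in('scene','top'):
    print(n,eyes.camera_params(n)); cv2.imwrite(f'pics/{n}0.png',eyes.grab_frame(n))
E
```

```text
{'clock': 0.0, 'qpos': array([-1.37819682,  0.52201571, -0.03632033,  1.60000503,  0.02120478,
        1.02109992, -0.11286369]), 'qd': array([-0.00159354,  0.00192359, -0.00085951,  0.00069906, -0.0001294 ,
       -0.00097233, -0.00143047]), 'joint_efforts': array([-2.46923139e-05, -9.27118564e+01,  1.97988667e+00, -3.69936705e+01,
        1.78582768e-02,  7.99875415e-03,  2.69408261e-06]), 'position': array([0.16231876, 0.60320313, 0.23072582]), 'tool_rot': array([-3.14045329e+00,  8.94499978e-05,  2.87871585e+00]), 'force': array([ 0.16861779, -0.14359671,  0.75852694]), 'moment': array([-0.01614835, -0.02664621, -0.04286522]), 'grip_width': 0.08550804300732553}
scene {'fx': 452.30013271285134, 'fy': 452.30013271285134, 'cx': 314.70979441342126, 'cy': 191.2310964659128, 'origin': array([1.15111316, 0.55278939, 0.95293776]), 'attitude': array([ 0.77448458, -0.01786658,  2.31599286])}
top {'fx': 425.50037639340775, 'fy': 425.50037639340775, 'cx': 318.29455841585025, 'cy': 205.21081118216813, 'origin': array([0.38292883, 0.03046461, 1.25650258]), 'attitude': array([ 0.15006139, -0.03597499, -1.5511395 ])}
```

View pics/scene0.png

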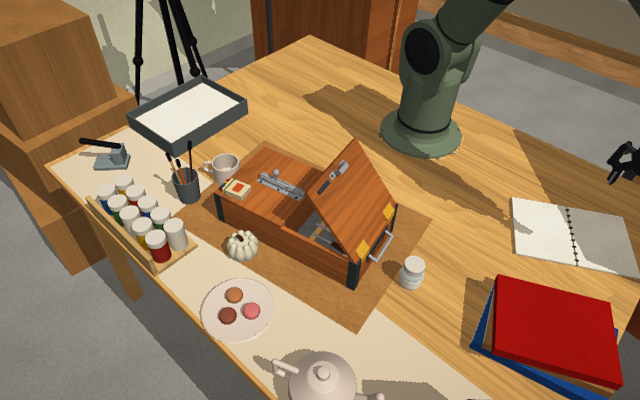

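View pics/top0.png

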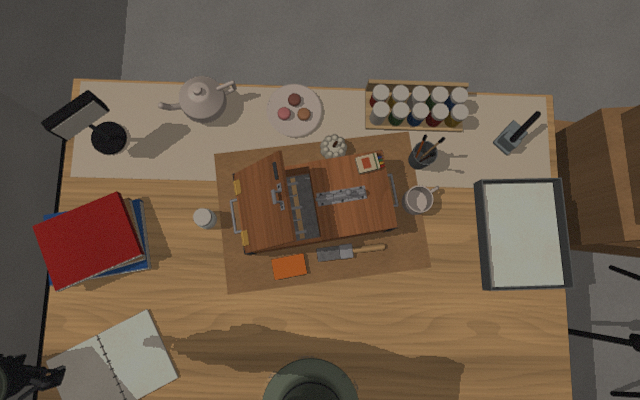

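The top view shows the chest at about columns 235-397 and rows 150-255, with the bolt around (340,195) and the flap on the left. The arm is off to one side. I'll enlarge both views.

Run:
```python
import cv2,numpy as np
t=cv2.imread('pics/top0.png')[140:260,225:425]; s=cv2.imread('pics/scene0.png')[130:290,205:415]
cv2.imwrite('pics/c0.png',cv2.resize(t,None,fx=4,fy=4,interpolation=cv2.INTER_CUBIC))
cv2.imwrite('pics/c1.png',cv2.resize(s,None,fx=3.6,fy=3.6,interpolation=cv2.INTER_CUBIC))
```

```text
(no output)
```

View pics/c0.png

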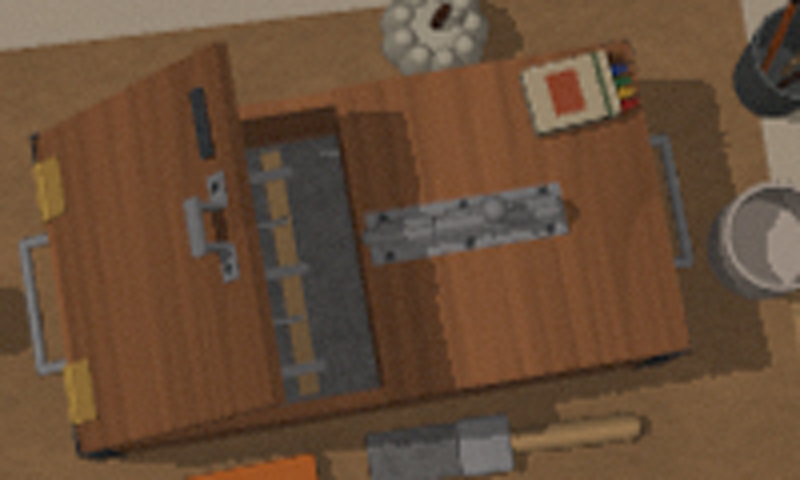

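View pics/c1.png

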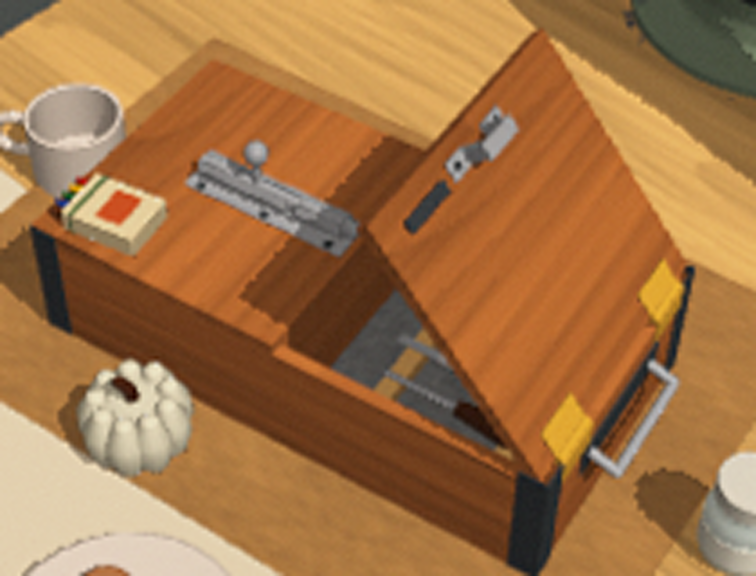

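The crops show the knob at (494,207) in the top crop and (257,153) in the scene crop, and the flap leaning at about 45°. The panel corners are at (690,350) and (632,42), the hinge corners at about (80,452) and (37,137).

```bash
cat >> h.py <<'E'
def tri(a,b):
    (o1,d1),(o2,d2)=a,b
    t=np.linalg.lstsq(np.c_[d1,-d2],o2-o1,rcond=None)[0]; p,q=o1+d1*t[0],o2+d2*t[1]
    return (p+q)/2,np.linalg.norm(p-q)
E
python3 - <<'E'
from h import *
T=eyes.camera_params('top');S=eyes.camera_params('scene')
tp=lambda u,v:(u/4+225,v/4+140)
sp=lambda u,v:(u/3.6+205,v/3.6+130)
loc=np.array([[.11,-.21],[-.11,-.21],[.11,.205],[-.11,.205]])
W=np.array([onz(T,*tp(*c),.11)[:2] for c in [(632,42),(690,350),(37,137),(80,452)]])
print(W)
a=loc-loc.mean(0);b=W-W.mean(0)
yaw=np.arctan2((a[:,0]*b[:,1]-a[:,1]*b[:,0]).sum(),(a*b).sum())
c,s=np.cos(yaw),np.sin(yaw);Rz=np.array([[c,-s],[s,c]]);t=W.mean(0)-Rz@loc.mean(0)
print('yaw',yaw,'t',t,'res',W-loc@Rz.T-t)
L=lambda X:Rz.T@(np.array(X)[:2]-t)
pl=[onz(T,*tp(*q),.112) for q in[(367,213),(562,182),(570,233),(375,263)]]
print('plate local',[L(p) for p in pl])
k,e=tri(ray(T,*tp(494,207)),ray(S,*sp(257,153)));print('knob',k,e,L(k))
for n,A,B in[('flap far free',(220,45),(368,225)),('flap near free',(282,403),(541,32)),('panel NR far',(632,42),(38,228))]:
    k,e=tri(ray(T,*tp(*A)),ray(S,*sp(*B)));print(n,k,e,L(k), 'ang',np.arctan2(k[2]-.11,.205-L(k)[1]))
w=lambda x,y:Rz@[x,y]+t
for n,q in dict(press=(-.06,.055),knob0=(0,-.098),notch=(0,-.053),over=(.033,-.053),crayL=(0,0)).items(): print(n,w(*q))
for n,q in dict(cup=(785,200),pot=(790,20)).items(): print(n,onz(T,*tp(*q),.06),L(onz(T,*tp(*q),.06)))
E
```

```text
[[ 0.71643143 -0.18536541]
 [ 0.50119602 -0.22439893]
 [ 0.63708693  0.22443902]
 [ 0.42348681  0.18547818]]
yaw 0.1872706329229803 t [0.56908485 0.0024945 ] res [[ 1.72439893e-04 -2.01111752e-03]
 [ 1.09056480e-03 -8.54926259e-05]
 [-1.90820859e-03  4.91498880e-05]
 [ 6.45203891e-04  2.04746026e-03]]
plate local [array([ 0.01944971, -0.00870981]), array([ 0.0192742 , -0.14483019]), array([-0.016599  , -0.14374402]), array([-0.01549762, -0.00833931])]
knob [ 0.58723753 -0.08375286  0.15567704] 0.002798363501327517 [ 0.00177794 -0.08811905]
flap far free [0.66143147 0.09364703 0.26326032] 0.0036119289655628666 [0.10770262 0.07236592] ang 0.857419727998382
flap near free [0.44771162 0.05114275 0.26043794] 0.004758507387894728 [-0.11019392  0.0703947 ] ang 0.8408858484670129
panel NR far [ 0.71572768 -0.18378931  0.10429346] 0.006739326031447058 [ 0.10939699 -0.21032849] ang -0.013738952049879048
press [0.4998941  0.04536221]
knob0 [ 0.58733029 -0.09379207]
notch [ 0.57895229 -0.04957885]
over [ 0.61137531 -0.04343497]
crayL [0.56908485 0.0024945 ]
cup [ 0.61663032 -0.30547576  0.06      ] [-0.01062309 -0.31143764]
pot [ 0.75112202 -0.31144129  0.06      ] [ 0.12040651 -0.34233825]
```

```bash
python3 -m jog '[{"delta_pos":[20,-30,40],"spin":0.1,"claw":1},{"delta_pos":[50,-75,60],"spin":0.22,"claw":1},{"delta_pos":[78,-117,60],"spin":0.34,"claw":1},{"delta_pos":[105,-158,60],"spin":0.45,"claw":1},{"delta_pos":[132,-199,60],"spin":0.45,"claw":1},{"delta_pos":[160,-240,60],"spin":0.45,"claw":1},{"delta_pos":[187,-281,60],"spin":0.45,"claw":1},{"delta_pos":[214,-322,60],"spin":0.45,"claw":1}]' 40; python3 -m jog '[{"delta_pos":[28,-42,0],"spin":0,"claw":1},{"delta_pos":[56,-84,0],"spin":0,"claw":1},{"delta_pos":[84,-126,0],"spin":0,"claw":1},{"delta_pos":[110,-165,0],"spin":0,"claw":1},{"delta_pos":[110,-165,0],"spin":0,"claw":1}]'
```

```text
clock: 0.9
position: [0.3733, 0.2849, 0.2908]
tool_rot: [-3.141, 0.0, -2.954]
force: [1.1, 0.8, 0.3]
grip_width: -0.0002
clock: 1.4
position: [0.4857, 0.114, 0.2907]
tool_rot: [-3.139, 0.0, -2.962]
force: [-0.7, 1.3, -0.3]
grip_width: -0.0
```

```bash
python3 -m jog '[{"delta_pos":[1,-4,-45],"spin":0,"claw":1},{"delta_pos":[1,-4,-65],"spin":0,"claw":1},{"delta_pos":[2,-10,-77],"spin":0,"claw":1},{"delta_pos":[4,-20,-89],"spin":0,"claw":1},{"delta_pos":[6,-32,-101],"spin":0,"claw":1},{"delta_pos":[8,-39,-114],"spin":0,"claw":1},{"delta_pos":[9,-46,-126],"spin":0,"claw":1}]'; python3 -m jog '[{"delta_pos":[1,-6,-13],"spin":0,"claw":1},{"delta_pos":[2,-12,-27],"spin":0,"claw":1},{"delta_pos":[2,-15,-37],"spin":0,"claw":1},{"delta_pos":[3,-18,-47],"spin":0,"claw":1},{"delta_pos":[3,-18,-52],"spin":0,"claw":1},{"delta_pos":[3,-18,-54],"spin":0,"claw":1}]'
```

```text
clock: 2.1
position: [0.4952, 0.067, 0.1643]
tool_rot: [-3.139, 0.001, -2.963]
force: [0.2, 1.8, 0.7]
grip_width: 0.0
clock: 2.7
position: [0.4982, 0.0487, 0.1099]
tool_rot: [-3.138, 0.001, -2.963]
force: [-2.6, -3.2, 15.6]
grip_width: -0.0001
```

```bash
python3 -m jog '[{"delta_pos":[0,0,-1.5],"spin":0,"claw":1},{"delta_pos":[0,0,-1.5],"spin":0,"claw":1}]';  python3 -m jog '[{"delta_pos":[0,0,40],"spin":0,"claw":1},{"delta_pos":[0,0,85],"spin":0,"claw":1},{"delta_pos":[24,-42,90],"spin":0,"claw":1},{"delta_pos":[48,-84,90],"spin":0,"claw":1},{"delta_pos":[72,-127,90],"spin":0,"claw":1},{"delta_pos":[97,-169,90],"spin":0,"claw":1},{"delta_pos":[97,-169,90],"spin":0,"claw":1}]'
python3 - <<'E'
from h import *
a=eyes.grab_frame('scene')[110:290,195:415]; cv2.imwrite('pics/s1.png',cv2.resize(a,None,fx=3,fy=3,interpolation=cv2.INTER_CUBIC))
E
```

```text
clock: 2.9
position: [0.4983, 0.0487, 0.1097]
tool_rot: [-3.138, 0.001, -2.963]
force: [-8.8, -2.8, 27.7]
grip_width: -0.0002
clock: 3.6
position: [0.5967, -0.1265, 0.1998]
tool_rot: [-3.135, 0.002, -2.969]
force: [-1.8, 1.6, -0.1]
grip_width: 0.0001
```

View pics/s1.png

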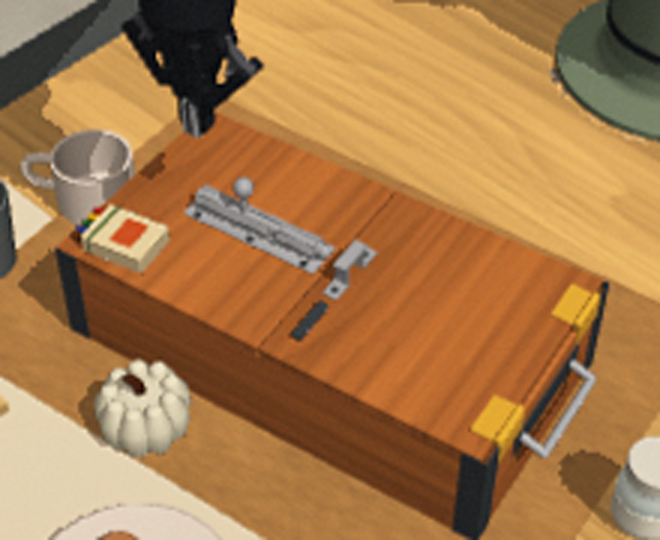

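The flap is shut flush, with only a thin seam at (330,270). The knob is upright at (243,187). Next I come down behind it and push along the bolt.

```bash
python3 -m jog '[{"delta_pos":[0,0,-30],"spin":0,"claw":1},{"delta_pos":[0,0,-57],"spin":0,"claw":1},{"delta_pos":[0,0,-57],"spin":0,"claw":1},{"delta_pos":[-2,10,-57],"spin":0,"claw":1},{"delta_pos":[-3,16,-57],"spin":0,"claw":1},{"delta_pos":[-4,20,-57],"spin":0,"claw":1},{"delta_pos":[-4.6,25,-57],"spin":0,"claw":1}]'; for i in 1 ; do python3 -m jog '[{"delta_pos":[-0.9,5,0],"spin":0,"claw":1},{"delta_pos":[-1.9,10,0],"spin":0,"claw":1},{"delta_pos":[-2.8,15,0],"spin":0,"claw":1},{"delta_pos":[-3.7,20,0],"spin":0,"claw":1},{"delta_pos":[-3.7,20,0],"spin":0,"claw":1}]'; done
```

```text
clock: 4.35
position: [0.5916, -0.098, 0.1437]
tool_rot: [-3.137, 0.003, -2.967]
force: [0.2, -3.1, 2.2]
grip_width: -0.0
clock: 4.85
position: [0.5879, -0.077, 0.1437]
tool_rot: [-3.137, 0.003, -2.966]
force: [0.8, -0.3, -0.3]
grip_width: 0.0002
```

```bash
python3 -m jog '[{"delta_pos":[-0.7,3,0],"spin":0,"claw":1},{"delta_pos":[-1,5,0],"spin":0,"claw":1},{"delta_pos":[-1,5,0],"spin":0,"claw":1}]'; python3 -m jog '[{"delta_pos":[-0.5,2,0],"spin":0,"claw":1},{"delta_pos":[-0.8,4,0],"spin":0,"claw":1},{"delta_pos":[-0.8,4,0],"spin":0,"claw":1}]'
```

```text
clock: 5.15
position: [0.5868, -0.0717, 0.1435]
tool_rot: [-3.137, 0.003, -2.965]
force: [0.6, -1.6, -0.5]
grip_width: 0.0001
clock: 5.45
position: [0.5863, -0.07, 0.1438]
tool_rot: [-3.134, 0.004, -2.967]
force: [3.8, -14.0, -0.1]
grip_width: -0.0
```

Run:
```python
from h import *
a=eyes.grab_frame('scene')[140:220,245:345]; cv2.imwrite('pics/s2.png',cv2.resize(a,None,fx=5,fy=5,interpolation=cv2.INTER_CUBIC))
print(bot.observe()['force'])
```

```text
[  2.99491039 -13.65507494  -0.84400787]
```

View pics/s2.png

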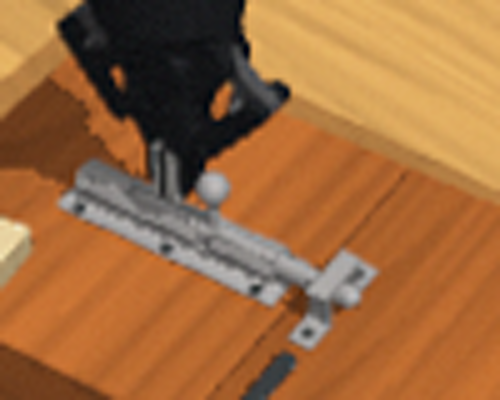

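The rod now passes through the keeper, its end showing at (348,295), and the bolt is hard on its stop at 14 N. Next I back off, go round to the robot side of the knob and push it over.

```bash
python3 -m jog '[{"delta_pos":[2,-10,0],"spin":0,"claw":1},{"delta_pos":[2,-10,40],"spin":0,"claw":1},{"delta_pos":[-20,0,45],"spin":0,"claw":1},{"delta_pos":[-41.5,15,45],"spin":0,"claw":1},{"delta_pos":[-41.5,15,45],"spin":0,"claw":1},{"delta_pos":[-41.5,15,15],"spin":0,"claw":1},{"delta_pos":[-41.5,15,0],"spin":0,"claw":1},{"delta_pos":[-41.5,15,0],"spin":0,"claw":1}]'; python3 -m jog '[{"delta_pos":[10,1.9,0],"spin":0,"claw":1},{"delta_pos":[16,3,0],"spin":0,"claw":1},{"delta_pos":[20,3.8,0],"spin":0,"claw":1},{"delta_pos":[25,4.7,0],"spin":0,"claw":1},{"delta_pos":[29,5.6,0],"spin":0,"claw":1},{"delta_pos":[34,6.5,0],"spin":0,"claw":1}]'
python3 - <<'E'
from h import *
a=eyes.grab_frame('scene')[140:220,245:345]; cv2.imwrite('pics/s3.png',cv2.resize(a,None,fx=5,fy=5,interpolation=cv2.INTER_CUBIC))
E
```

```text
clock: 6.3
position: [0.5439, -0.0551, 0.1421]
tool_rot: [-3.135, 0.001, -2.967]
force: [-0.5, -0.9, 0.6]
grip_width: 0.0001
clock: 6.9
position: [0.5782, -0.0485, 0.1422]
tool_rot: [-3.135, 0.001, -2.967]
force: [-1.5, 0.1, -1.0]
grip_width: -0.0004
```

View pics/s3.png

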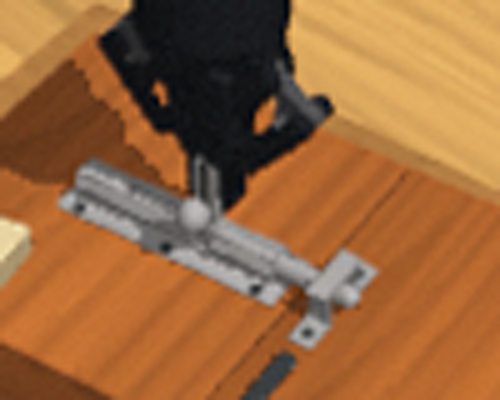

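The knob is tilting over towards +x, ball at (195,212). I push on, then press it down from above.

```bash
python3 -m jog '[{"delta_pos":[5,0.9,-2],"spin":0,"claw":1},{"delta_pos":[9,1.7,-4],"spin":0,"claw":1},{"delta_pos":[13,2.4,-4],"spin":0,"claw":1},{"delta_pos":[13,2.4,20],"spin":0,"claw":1},{"delta_pos":[36,6.7,22],"spin":0,"claw":1},{"delta_pos":[36,6.7,22],"spin":0,"claw":1}]'; python3 -m jog '[{"delta_pos":[0,0,-8],"spin":0,"claw":1},{"delta_pos":[0,0,-16],"spin":0,"claw":1},{"delta_pos":[0,0,-22],"spin":0,"claw":1},{"delta_pos":[0,0,-27],"spin":0,"claw":1},{"delta_pos":[0,0,-27],"spin":0,"claw":1}]'
```

```text
clock: 7.55
position: [0.6176, -0.0407, 0.165]
tool_rot: [-3.135, 0.004, -2.966]
force: [-0.9, 0.4, -0.2]
grip_width: -0.0001
clock: 8.05
position: [0.617, -0.0408, 0.1371]
tool_rot: [-3.135, 0.003, -2.966]
force: [-0.6, 0.9, -0.3]
grip_width: -0.0003
```

```bash
python3 -m jog '[{"delta_pos":[0,0,-2],"spin":0,"claw":1},{"delta_pos":[0,0,-3],"spin":0,"claw":1},{"delta_pos":[0,0,-3],"spin":0,"claw":1}]';python3 -m jog '[{"delta_pos":[0,0,-1],"spin":0,"claw":1},{"delta_pos":[0,0,-2],"spin":0,"claw":1},{"delta_pos":[0,0,-2],"spin":0,"claw":1}]'
```

```text
clock: 8.35
position: [0.6172, -0.0409, 0.1345]
tool_rot: [-3.135, 0.003, -2.966]
force: [-2.5, -0.4, 4.8]
grip_width: 0.0001
clock: 8.65
position: [0.6174, -0.041, 0.1337]
tool_rot: [-3.135, 0.004, -2.966]
force: [-5.2, 1.0, 18.2]
grip_width: -0.0
```

The knob is on its stop: 18 N at z = 0.134, where 0.135 was expected. I lift clear, retreat and check.

```bash
python3 -m jog '[{"delta_pos":[0,0,40],"spin":0,"claw":1},{"delta_pos":[0,0,90],"spin":0,"claw":1},{"delta_pos":[0,0,140],"spin":0,"claw":1},{"delta_pos":[-40,20,150],"spin":0,"claw":1},{"delta_pos":[-75,50,150],"spin":0,"claw":1},{"delta_pos":[-105,90,150],"spin":0,"claw":1},{"delta_pos":[-130,130,150],"spin":0,"claw":1},{"delta_pos":[-150,170,150],"spin":0,"claw":1}]'; python3 -m jog '[{"delta_pos":[-20,40,0],"spin":0,"claw":1},{"delta_pos":[-40,80,0],"spin":0,"claw":1},{"delta_pos":[-60,120,0],"spin":0,"claw":1},{"delta_pos":[-80,160,0],"spin":0,"claw":1},{"delta_pos":[-80,160,0],"spin":0,"claw":1}]'
python3 - <<'E'
from h import *
a=eyes.grab_frame('scene')[120:270,195:415]; b=eyes.grab_frame('top')[140:280,215:435]
cv2.imwrite('pics/f.png',np.vstack([cv2.resize(a,(440*3//2,300*3//2),interpolation=cv2.INTER_CUBIC)[:300],cv2.resize(b,(660,300))]))
E
```

```text
clock: 9.45
position: [0.4658, 0.1302, 0.2841]
tool_rot: [-3.135, 0.005, -2.967]
force: [0.6, -0.0, -0.6]
grip_width: -0.0001
clock: 9.95
position: [0.3829, 0.2951, 0.2843]
tool_rot: [-3.137, 0.005, -2.96]
force: [0.6, -0.3, 0.1]
grip_width: -0.0004
```

View pics/f.png

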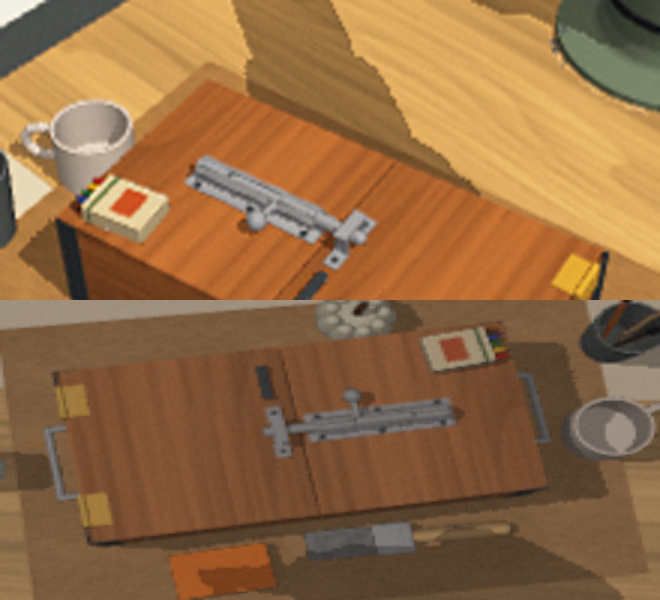

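The final views show the flap flush, the rod in the keeper and the knob lying over to +x, at (257,218) in the upper view and (352,396) in the lower. The other things appear where they were. One numeric check of the ball before I hand in.

Run:
```python
from h import *
T=eyes.camera_params('top');S=eyes.camera_params('scene')
k,e=tri(ray(T,332.3,184.8),ray(S,280.7,192.7)); d=k[:2]-[.570,.003]
print(k,e,d@[.983,.186],d@[-.186,.983])
if k[2]<.135: print(bot.job_done())
```

```text
[ 0.61115042 -0.04338736  0.12747005] 0.0006581815090097677 0.031822815580267505 -0.05325275589044299
the job is handed in; nothing more can be done
None
```

The flap is shut, the bolt is fully across into the keeper, and its knob is turned right over into the notch. I pushed with the shut fingertips throughout and handed the job in at about 10 s on the clock, well under the 51 s limit.

Last checks:
- **Flap:** it lies flush in both final views. I pressed it down with about 28 N.
- **Bolt:** the rod was seen through the keeper, and the bolt met its end stop at about 14 N.
- **Knob:** it met its stop at about 18 N. From two camera views its ball sits at chest x = 32, y = -53, z = 127 mm, against 33, -53 and 126 nominal.
- **Other things:** those in view in the last pictures looked unmoved. This was by eye only, and the glue jar was mostly out of frame.

No check failed or disagreed.

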